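# Set the nozzle clearance of a plate dispenser

## Robot

A 6-joint arm with a two-finger parallel gripper is mounted at the origin on the work surface. World frame = base frame: x ahead of the robot, y to its left, z up, the work surface at z = 0. Lengths are in m, angles in rad, forces in N, time in s.
With the tool pointing down it reaches from about 0.3 to 0.775 m from the base axis. Payload 14.6 kg.
Tool frame: the origin (TCP) lies at the very end of the fingers, on their centre line; the grasp point (between the pads) lies 19 mm behind it (ctrl.grasp_offset is the distance from the TCP to the grasp point, in m); x points along the fingers, y is the direction in which the jaws open and shut, and the axes are right-handed (so a half turn about x gives the same grasp; the last joint's range is limited). The gripper opens to 94 mm and grips with 3 to 60 N. Pads are 16 mm wide; open, the fingers measure 119 mm over their backs; the gripper's body (75 mm by 177 mm) begins 78 mm behind the grasp point.
Start: joints at [-0.067, 0.3, 1.521, -0, 1.321, -0.067], TCP at [0.55, -0, 0.205] pointing down, gripper open.
Joint ranges: [-3.03, 3.03], [-0.79, 2.21], [0.23, 2.52], [-1.04, 4.18], [0, 3.07], [-2.55, 2.55]. Speed limits (rad/s): [2.22, 2.22, 2.57, 3.14, 3.14, 3.14].

## Interface

Orientations are given as [roll, pitch, yaw] about the fixed x, y, z axes, in that order (R = Rz(yaw) Ry(pitch) Rx(roll)).
In Python, from station import ctrl gives the robot as it stands. The module is installed in compiled form; this text tells all that it offers.
- The arm moves only by the tool send_rows, never from a script. Its argument "rows" is a list that holds one entry, the list of rows, each a list of 4 numbers: the shift along the world's x, y, z in mm, then the turn about the world's z in rad. A call has 1 to 12 rows; each row shifts and turns the commanded pose from where the row before left it; what a row does not reach is not made up. A row lasts 1/10 s, in which the tool goes at most 50 mm and 8.59 degrees, less where a joint would pass 70% of its speed; a pose out of reach is approached as far as the arm can. A call is refused whole if a number of a shift passes 50 or a number of a turn 0.15, either way. A call with a gripper value outside its range is refused whole. "grip" is the gripper's target within -1 to 1 (shut at 1, half-way at 0, fully open at -1), set as the call begins (left out, the last holds). The fingers move at their own pace and stop on an object; "newtons" is the grip in N (left out, the last holds). Time passes only in rows, so rows that do not move let the fingers close. It gives the time, the measured TCP pose, the force and the opening at its end, in the units of the state.
- ctrl.get_obs(): the state, without advancing time (a new reading comes with each control period).
- ctrl.camera(name): name is "scene" or "side" or "wrist"; returns (picture, depth): 384x512x3 uint8, red, green, blue; 384x512 float32, m along the optical axis (not along the pixel's ray), 0 where there is no reading.
- ctrl.camera_params(name): a dict with "vertical_fov" (degrees; the focal length in pixels is half the picture's height over the tangent of half this angle, whatever the lens; pixels are square), "cx", "cy" (the principal point, pixels), "cam_to_world" (4x4, takes a point from camera to world coordinates); the wrist camera has in their place "mount" (4x4, takes a point from camera to tool coordinates, whose origin is the TCP and whose axes are the tool frame's). Camera axes: x right, y up, looking along -z (the intrinsics and any distortion apply to the point x, -y, -z); pixel columns grow to the right and rows downward; lengths in m; the calibration is good to about 2 mm. A picture is of the moment at which its call begins: read the wrist's pose just before it. camera_params takes no time and is no camera call.
- ctrl.hand_in(): hands the job in, once; it reports no verdict.
The state is a dict: "time_s": time; "qpos": joint angles; "joint_vel": joint speeds; "tau": joint torques, N m; "ee_pos": TCP position; "eef_rot": TCP orientation; "force": force on the tool from outside, world axes, zero at the start; "moment": the same for the moment, N m; "grip_width": finger opening in m.
Only numpy, scipy, OpenCV 4.12 (cv2) and the standard library are available. Lean on these libraries where they do the work, as an engineer would, in place of code of your own. Each camera call takes 0.05 s, during which the arm holds its last target.

## Task

On the plate dispenser, turn the black bar-shaped dial on top of the bridge clockwise until it comes up against its stop, without forcing it, then back it off five clicks. Then push the clamp lever beside it fully over to the other side, let go, and leave everything else on the bench where it stands.

Things in the scene. Friction and masses are not known exactly. Their poses are not given: they have to be found in the camera images.
- dial_grip (a point): point on the upright axis of the dial at the height to grip: 13 mm under the top of its bar (183 mm over the bench), 23 mm above its disc. The bar is black, 46 mm long, 14 mm wide, 36 mm tall, on a 48 mm disc just over the white bridge (70 x 290 mm, top at 135 mm). The point's x axis runs along the bar (white mark on its +x end), z up; it turns with the dial
- dial: the same dial; origin on its axis at the disc's underside. Clockwise from above goes to the stop, 0.7 to 2.3 rad from the start; where it lies differs each time and cannot be seen. 24 clicks a turn (15 degrees each), felt as a torque of +-0.07 N m over 0.02 N m of friction; left alone the dial settles in the nearest click. The stop itself is click 0
- nut (a joint): twist of the sprung nut that carries the dial, rad: 0 with no torque on the dial, negative when it is forced clockwise, 3 N m/rad. Past 0.2 rad either way (0.6 N m on the dial) is forcing it; ordinary turning gives under 0.04. With the dial on its stop, dial and nut turn on together by this twist and spring back when let go
- spindle (a joint): travel of the fine-setting spindle that the dial drives and that sets the nozzle height, m: 0 at the stop, 0.0001 (0.1 mm) more for each click backed off. So fine that its readings are lost in the noise: stop and clicks have to be felt
- clamp_lever (a joint): the clamp lever at one end of the bridge, rad: 0 leaning 0.5 rad towards the dispenser's front, 0.5 upright, 1.0 fully over to the dispenser's rear, its stop. Starts at 0 to 0.15, stays where it is left; about 1 N at the tip moves it
- clamp_lever_tip (a point): centre of the 18 mm black ball at the end of the clamp lever (round steel bar, 9 mm thick), 55 mm from its pivot. The pivot is 147 mm over the bench and 115 mm from the dial's axis towards the dispenser's +y; the lever swings in the upright plane of the dispenser's x axis
- dispenser: the plate dispenser, fixed: white base 170 x 290 mm, two posts, and a bridge along its y axis, its top 135 mm over the bench, with the dial at its middle and the clamp lever at its +y end. Origin: centre of its underside, straight under the dial's axis; its -x is the front (facing the robot within 0.35 rad), +x the rear, to which the lever is pushed
- plate: loose white 96-well plate, 85 x 127 x 12 mm, lying in the dispenser's nest under the nozzles; origin at the centre of its underside
- vial: loose amber vial with a white cap, 22 mm across, 36 mm tall, standing on the bridge of the dispenser at the end away from the lever (about 120 mm from the dial); origin at the centre of its underside
- spare_plate: loose grey-white 96-well plate, 85 x 127 x 12 mm, lying on the bench; origin at the centre of its underside
- tip_box: loose box of pipette tips, 85 x 122 x 66 mm; origin at the centre of its underside
- beaker: loose clear beaker, 84 mm across, 100 mm tall; origin at the centre of its underside
- dish_stack: loose stack of three clear dishes, 92 mm across, 44 mm tall; origin at the centre of its underside
- pipette: loose white pipette lying on the bench, about 315 mm long, 28 mm high; origin on the bench under its body, its x axis points to the tip

How it is judged:
By the outcome, as a careful person would: the job done as asked, in the order asked, and still so for the second after the job is handed in, with the robot touching nothing.
It also fails if it takes over 72 s, if anything falls off the work surface, if the arm or the gripper's body presses on something with over 40 N, if the wrist force passes 120 N, or if a joint passes its speed limit or range.

## Working session

There is one attempt and no reset: what is moved stays moved. The work goes in short steps, Python scripts to look and compute and a tool call to move; the robot and the scene stay as the last step left them, time stands still between calls to the robot, and variables do not carry over. Pictures are saved under pics/ and viewed, and the job is handed in when it is done.

Besides the shell and the picture viewer there is one more tool, called after "Emit:" as a command line: name --argument value ..., lists and objects as JSON in quotes. send_rows: Moves the arm, as the interface text tells. Its arguments: {"type":"object","properties":{"rows":{"type":"array"},"grip":{"type":"number"},"newtons":{"type":"number"}},"required":["rows"]}

```bash
mkdir -p pics; cat > h.py <<'E'
import numpy as np, cv2
from station import ctrl
def px2w(name,u,v,d,P=None,T=None):
    P=P or ctrl.camera_params(name)
    f=192/np.tan(np.radians(P['vertical_fov'])/2)
    x=(u-P['cx'])/f*d; y=(v-P['cy'])/f*d
    M=P['cam_to_world'] if T is None else T
    return (np.array(M)@np.array([x,-y,-d,1]))[:3]
def w2px(name,p):
    P=ctrl.camera_params(name)
    f=192/np.tan(np.radians(P['vertical_fov'])/2)
    q=np.linalg.inv(np.array(P['cam_to_world']))@np.array([*p,1])
    return P['cx']+f*q[0]/-q[2], P['cy']-f*q[1]/-q[2]
def st():
    o=ctrl.get_obs()
    for k,v in o.items(): print(k,np.round(v,4))
E
python3 - <<'E'
from h import *
st()
for n in ["scene","side","wrist"]:
    im,d=ctrl.camera(n); np.savez('pics/%s0.npz'%n,im=im,d=d)
    cv2.imwrite('pics/%s0.png'%n,im[:,:,::-1])
    print(n,ctrl.camera_params(n))
E
```

```text
time_s 0.0
qpos [-0.0666  0.3005  1.5216  0.      1.3207 -0.0666]
joint_vel [ 0.0003  0.0006  0.0001 -0.0006  0.0006  0.0002]
tau [-1.50000e-03 -5.31806e+01 -3.52736e+01  7.08000e-02  2.44000e-02
 -0.00000e+00]
ee_pos [0.5497 0.     0.2049]
eef_rot [-1.6464  1.5697  3.066 ]
force [-0.4312 -0.7188 -0.3453]
moment [-0.0278  0.0305  0.0552]
grip_width 0.094
scene {'vertical_fov': 56.27743633366557, 'cx': 257.17301404256455, 'cy': 191.54804887130967, 'cam_to_world': array([[-0.12078433, -0.5062053 ,  0.85391296,  1.49990199],
       [ 0.99265276, -0.06781891,  0.1002053 ,  0.1029566 ],
       [ 0.00718699,  0.85974228,  0.51067755,  0.73105091],
       [ 0.        ,  0.        ,  0.        ,  1.        ]])}
side {'vertical_fov': 44.04143614396929, 'cx': 247.98034095706535, 'cy': 189.34370713662597, 'cam_to_world': array([[ 0.99744683,  0.05158439, -0.04938495,  0.47461477],
       [-0.07126539,  0.76345252, -0.64192016, -0.81940065],
       [ 0.00459001,  0.64380067,  0.76517948,  1.12378906],
       [ 0.        ,  0.        ,  0.        ,  1.        ]])}
wrist {'vertical_fov': 61.19376669224106, 'cx': 257.1025392107946, 'cy': 191.62879086243078, 'mount': array([[-1.55443934e-04,  2.73008160e-01, -9.62011705e-01,
        -1.79416109e-01],
       [ 9.99999888e-01,  4.73509241e-04, -2.72055211e-05,
        -8.01312232e-04],
       [ 4.48094103e-04, -9.62011601e-01, -2.73008203e-01,
        -8.03875849e-02],
       [ 0.00000000e+00,  0.00000000e+00,  0.00000000e+00,
         1.00000000e+00]])}
```

View pics/scene0.png

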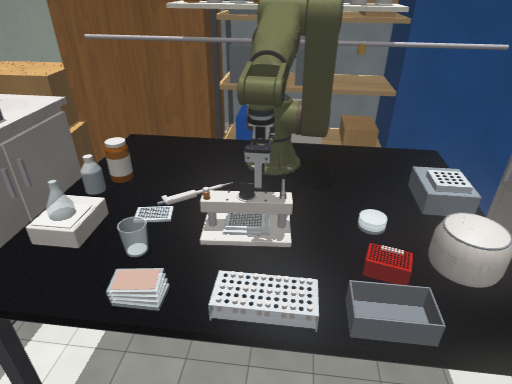

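View pics/side0.png

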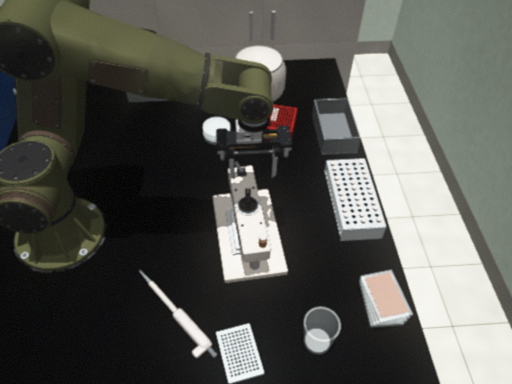

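View pics/wrist0.png

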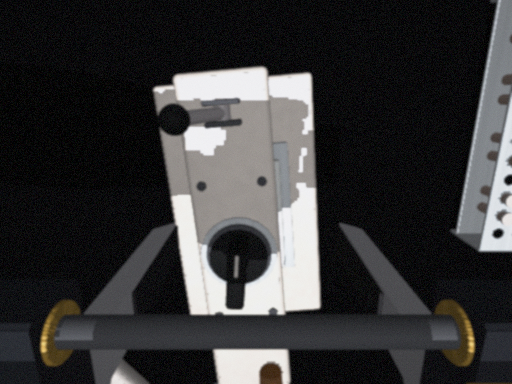

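```bash
python3 - <<'E'
from h import *
z=np.load('pics/wrist0.npz'); im=z['im'];
c=im[195:325,180:310]; g=(255*(c/255.)**0.5).astype(np.uint8)
cv2.imwrite('pics/w0c.png',cv2.resize(g,(585,585),interpolation=cv2.INTER_CUBIC)[:,:,::-1])
d=z['d']; print(d[200:320:8,190:300:8].round(3))
z=np.load('pics/scene0.npz'); 
cv2.imwrite('pics/s0c.png',cv2.resize(z['im'][170:260,180:310],(780,540),interpolation=cv2.INTER_CUBIC)[:,:,::-1])
E
```

```text
[[0.38  0.262 0.262 0.261 0.261 0.261 0.262 0.261 0.261 0.26  0.261 0.356
  0.367 0.379]
 [0.381 0.263 0.262 0.263 0.262 0.263 0.263 0.262 0.263 0.263 0.263 0.358
  0.372 0.382]
 [0.385 0.266 0.265 0.264 0.266 0.265 0.265 0.265 0.264 0.265 0.265 0.269
  0.374 0.383]
 [0.388 0.267 0.266 0.266 0.263 0.264 0.262 0.265 0.264 0.266 0.265 0.268
  0.376 0.388]
 [0.39  0.27  0.269 0.265 0.262 0.257 0.255 0.258 0.261 0.265 0.266 0.269
  0.379 0.39 ]
 [0.395 0.272 0.267 0.263 0.257 0.245 0.241 0.243 0.257 0.264 0.267 0.271
  0.381 0.392]
 [0.397 0.397 0.27  0.26  0.26  0.228 0.228 0.231 0.257 0.26  0.266 0.273
  0.384 0.395]
 [0.398 0.4   0.271 0.262 0.261 0.222 0.222 0.224 0.261 0.262 0.269 0.274
  0.388 0.388]
 [0.402 0.402 0.272 0.262 0.263 0.224 0.223 0.225 0.263 0.263 0.272 0.277
  0.391 0.391]
 [0.405 0.405 0.279 0.272 0.264 0.224 0.224 0.228 0.265 0.265 0.276 0.278
  0.407 0.405]
 [0.409 0.408 0.282 0.282 0.278 0.227 0.227 0.267 0.268 0.277 0.281 0.281
  0.407 0.408]
 [0.411 0.411 0.284 0.284 0.282 0.229 0.229 0.282 0.283 0.    0.283 0.282
  0.411 0.411]
 [0.416 0.415 0.286 0.285 0.286 0.23  0.23  0.286 0.285 0.285 0.286 0.285
  0.414 0.414]
 [0.417 0.418 0.418 0.287 0.287 0.231 0.232 0.287 0.288 0.287 0.287 0.
  0.417 0.417]
 [0.445 0.42  0.421 0.289 0.29  0.29  0.289 0.29  0.29  0.289 0.288 0.289
  0.446 0.446]]
```

View pics/w0c.png

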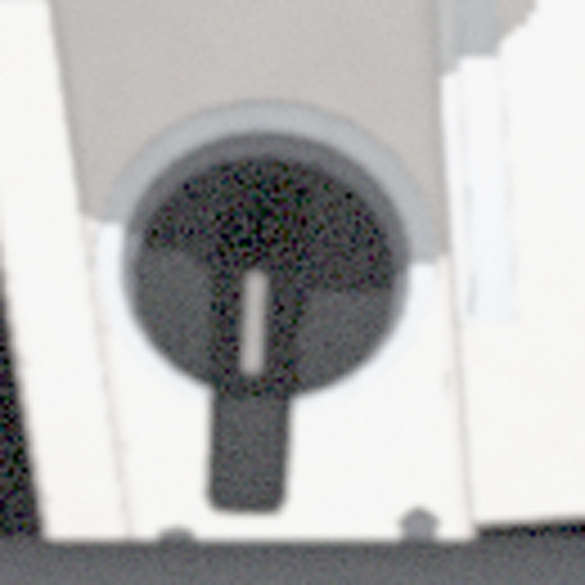

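View pics/s0c.png

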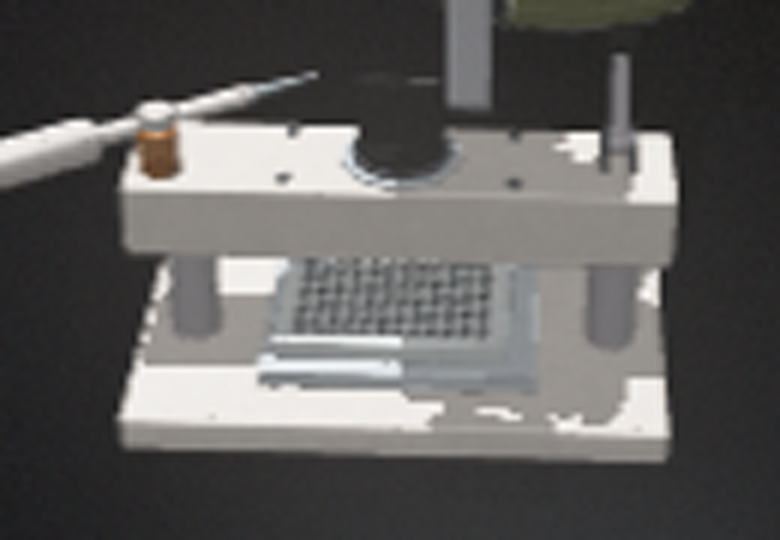

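```bash
cat >> h.py <<'E'
from scipy.spatial.transform import Rotation as Ro
def Tw():
    o=ctrl.get_obs(); T=np.eye(4); T[:3,:3]=Ro.from_euler('xyz',o['eef_rot']).as_matrix(); T[:3,3]=o['ee_pos']
    return T@np.array(ctrl.camera_params('wrist')['mount'])
def cloud(d,name,T):
    P=ctrl.camera_params(name); f=192/np.tan(np.radians(P['vertical_fov'])/2)
    v,u=np.mgrid[0:384,0:512]
    p=np.stack([(u-P['cx'])/f*d,-(v-P['cy'])/f*d,-d,np.ones_like(d)],-1)
    return (p@np.array(T).T)[...,:3]
E
python3 - <<'E'
from h import *
z=np.load('pics/wrist0.npz'); im=z['im'];d=z['d']
W=cloud(d,'wrist',Tw()); np.save('pics/W0.npy',W)
Z=W[...,2]
u0,v0=np.meshgrid(np.arange(512),np.arange(384))
def box(m,l):
    q=W[m][:,:2].astype(np.float32); r=cv2.minAreaRect(q); print(l,len(q),r,'z',np.median(Z[m]), cv2.boxPoints(r).round(4).tolist())
roi=(u0>180)&(u0<310)&(v0>195)&(v0<322)&(d>0)
box(roi&(Z>0.176),'bar top')
m=roi&(Z>.19); print(m.sum())
box(roi&(Z>.142)&(Z<.155),'disc')
m=(u0>150)&(u0<330)&(v0>60)&(v0<320)&(Z>.128)&(Z<.139)
box(m,'bridge')
m=(u0>150)&(u0<215)&(v0>90)&(v0<140)&(Z>.15)
box(m,'lever'); 
m2=m&(im.sum(2)<100); print(W[m2].mean(0), W[m2].max(0),m2.sum())
for v in range(200,320,20):
  r=[u for u in range(160,330) if .128<Z[v,u]<.139]; print(v,W[v,r[0]],W[v,r[-1]])
z=np.load('pics/side0.npz'); d=z['d']; S=cloud(d,'side',ctrl.camera_params('side')['cam_to_world'])
for (u,v) in [(248,204),(263,243),(241,170)]: print(S[v,u])
E
```

```text
bar top 2219 ((0.5440443158149719, -0.017603956162929535), (0.09698964655399323, 0.03204913064837456), 87.46141815185547) z 0.184009883365274 [[0.5259000062942505, -0.06530000269412994], [0.5579000115394592, -0.06679999828338623], [0.5622000098228455, 0.03009999915957451], [0.5302000045776367, 0.031599998474121094]]
1030
disc 1664 ((0.5345078110694885, -0.03977328911423683), (0.048405375331640244, 0.05205497145652771), 81.64729309082031) z 0.14717761470822982 [[0.5052000284194946, -0.05990000069141388], [0.5566999912261963, -0.06750000268220901], [0.5637999773025513, -0.019600000232458115], [0.5123000144958496, -0.012000000104308128]]
bridge 15982 ((0.5304670929908752, -0.0032720863819122314), (0.07017112523317337, 0.21037812530994415), 4.915129661560059) z 0.13521781750465534 [[0.48649999499320984, 0.09849999845027924], [0.5044999718666077, -0.11110000312328339], [0.574400007724762, -0.10509999841451645], [0.5564000010490417, 0.10450000315904617]]
lever 1359 ((0.5215170979499817, 0.07066155970096588), (0.05544169619679451, 0.01898127608001232), 0.5086195468902588) z 0.20189459915672714 [[0.4936999976634979, 0.07989999651908875], [0.49390000104904175, 0.0608999989926815], [0.5493000149726868, 0.061400000005960464], [0.5491999983787537, 0.0803999975323677]]
[0.50398697 0.07017172 0.20598982] [0.54915262 0.08039789 0.38443482] 712
200 [0.49622032 0.0021345  0.13341513] [0.56517774 0.0014365  0.13121794]
220 [ 0.49777503 -0.01506326  0.13358084] [ 0.56623783 -0.01566271  0.13203003]
240 [ 0.49791784 -0.03427066  0.13064023] [ 0.5683589  -0.03439795  0.13037126]
260 [ 0.49965803 -0.05275429  0.13116743] [ 0.56932393 -0.05151712  0.13352413]
280 [ 0.50139429 -0.0720555   0.13138267] [ 0.57065809 -0.07136453  0.13252602]
300 [ 0.50316995 -0.09215902  0.13147107] [ 0.57288443 -0.09167453  0.13217207]
[ 0.53267892 -0.06880426  0.1708289 ]
[ 0.56159843 -0.1785683   0.15357896]
[0.52294726 0.06543029 0.15371818]
```

```bash
python3 - <<'E'
from h import *
W=np.load('pics/W0.npy'); Z=W[...,2]
u0,v0=np.meshgrid(np.arange(512),np.arange(384))
roi=(u0>180)&(u0<310)&(v0>195)&(v0<318)
for lo in (.18,.185,.188,.191):
    m=roi&(Z>lo)&(Z<.204)&(abs(W[...,0]-.535)<.03)
    q=W[m]; print(lo,len(q),np.percentile(q,[1,50,99],axis=0).round(4).tolist())
    r=cv2.minAreaRect(q[:,:2].astype(np.float32)); print(r)
    c=q[:,:2].mean(0); w,V=np.linalg.eigh(np.cov((q[:,:2]-c).T)); print(c,np.degrees(np.arctan2(V[1,1],V[0,1])))
    vs=v0[m]; print(vs.min(),vs.max())
for v in range(236,312,6):
    r=[u for u in range(200,290) if .170<Z[v,u]<.204]
    if r: print(v,r[0],r[-1],W[v,r[0]].round(4),W[v,r[-1]].round(4))
m=(u0>150)&(u0<255)&(v0>90)&(v0<140)&(Z>.14)&(Z<.24)
for u in range(160,245,6):
    r=[v for v in range(90,140) if m[v,u]]
    if r: print(u,r[0],r[-1],W[r[len(r)//2],u].round(4))
E
```

```text
0.18 1126 [[0.5267, -0.0644, 0.1803], [0.5341, -0.0409, 0.183], [0.5413, -0.0203, 0.1847]]
((0.533877968788147, -0.04275139421224594), (0.04591173678636551, 0.013950761407613754), 86.4323959350586)
[ 0.5340726 -0.0410753] 86.66794421161612
251 309
0.185 1 [[0.5393, -0.0297, 0.185], [0.5393, -0.0297, 0.185], [0.5393, -0.0297, 0.185]]
((0.5393179059028625, -0.0297393761575222), (0.0, 0.0), 0.0)
[ 0.5393179  -0.02973938] nan
267 267<stdin>:9: RuntimeWarning: Degrees of freedom <= 0 for slice
  c *= np.true_divide(1, fact)
  c *= np.true_divide(1, fact)
Traceback (most recent call last):
IndexError: index -1 is out of bounds for axis 0 with size 0
```

```bash
cat >> h.py <<'E'
def ty():
    y=Ro.from_euler('xyz',ctrl.get_obs()['eef_rot']).as_matrix()[:,1]; return np.arctan2(y[1],y[0])
E
python3 - <<'E'
from h import *
print(ty(), Ro.from_euler('xyz',ctrl.get_obs()['eef_rot']).as_matrix().round(3))
W=np.load('pics/W0.npy'); Z=W[...,2]
for u in range(160,245,5):
    r=[v for v in range(90,140) if .142<Z[v,u]<.24]
    if r: print(u,r[0],r[-1],W[r[len(r)//2],u].round(4))
E
```

```text
2.7813183210592845e-05 [[-0.001  1.     0.   ]
 [ 0.     0.    -1.   ]
 [-1.    -0.001 -0.   ]]
160 110 127 [0.4961 0.0702 0.2035]
165 106 132 [0.4996 0.0703 0.2061]
170 104 134 [0.5022 0.0698 0.206 ]
175 103 135 [0.5054 0.0704 0.2079]
180 105 134 [0.5076 0.0698 0.2063]
185 108 131 [0.5095 0.0696 0.2028]
190 110 124 [0.5113 0.071  0.1975]
195 109 123 [0.5122 0.071  0.1873]
200 109 123 [0.514  0.0707 0.1806]
205 100 127 [0.5163 0.0711 0.1755]
210 100 127 [0.5189 0.0709 0.1714]
215 100 127 [0.5213 0.0712 0.1651]
220 99 126 [0.5238 0.0716 0.1578]
225 99 126 [0.5266 0.0713 0.1516]
230 98 125 [0.5298 0.0706 0.149 ]
235 98 125 [0.5329 0.0668 0.1432]
240 119 124 [0.537  0.0653 0.1529]
```

Emit:
send_rows --rows '[[[-8,-22,0,-0.03],[-8,-21,0,-0.032],[0,0,0,0],[0,0,0,0]]]'

```text
time_s: 0.55
ee_pos: [0.534, -0.043, 0.2054]
eef_rot: [-2.851, 1.571, 1.799]
force: [0.4, -0.7, 0.1]
grip_width: 0.0945
```

Emit:
send_rows --rows '[[[0,0,-25,0],[0,0,-25,0],[0,0,-4,0],[0,0,0,0]]]'

```text
time_s: 0.95
ee_pos: [0.534, -0.0424, 0.1513]
eef_rot: [-1.681, 1.57, 2.97]
force: [0.0, 1.1, 0.9]
grip_width: 0.0943
```

Emit:
send_rows --rows '[[[0,0,0,0],[0,0,0,0],[0,0,0,0],[0,0,0,0],[0,0,0,0],[0,0,0,0],[0,0,0,0],[0,0,0,0]]]' --grip 1 --newtons 30

```text
time_s: 1.75
ee_pos: [0.534, -0.043, 0.1515]
eef_rot: [-2.017, 1.571, 2.633]
force: [-0.1, -0.6, 0.6]
grip_width: 0.0334
```

```bash
python3 - <<'E'
from h import *
st();print(ty())
E
```

```text
time_s 1.75
qpos [-0.1488  0.319   1.6267  0.      1.196  -0.0867]
joint_vel [ 0.0015  0.0018 -0.0011  0.0007 -0.0003 -0.0002]
tau [-1.40000e-03 -5.24531e+01 -3.34629e+01  6.78000e-02  2.38000e-02
  1.00000e-04]
ee_pos [ 0.534  -0.043   0.1515]
eef_rot [-2.0171  1.5708  2.6332]
force [-0.1008 -0.597   0.6319]
moment [ 0.0243  0.0395 -0.0315]
grip_width 0.0334
-0.0620432642928799
```

Emit:
send_rows --rows '[[[0,0,0,0],[0,0,0,0],[0,0,0,0],[0,0,0,0],[0,0,0,0],[0,0,0,0]]]'

```text
time_s: 2.35
ee_pos: [0.5343, -0.043, 0.1515]
eef_rot: [1.55, 1.57, -0.083]
force: [5.4, -0.0, -1.1]
grip_width: 0.0139
```

```bash
cat > r.py <<'E'
from h import *
o=ctrl.get_obs(); print(round(o['time_s'],2),'yaw %.4f'%ty(),'F',o['force'].round(2),'M',o['moment'].round(3),'q6 %.3f tau6 %.4f'%(o['qpos'][5],o['tau'][5]),'g %.4f'%o['grip_width'],o['ee_pos'].round(4))
E
python3 r.py
```

```text
2.35 yaw -0.0620 F [ 5.37 -0.03 -1.09] M [-0.061 -1.104  0.073] q6 -0.087 tau6 0.0090 g 0.0139 [ 0.5343 -0.043   0.1515]
```

Emit:
send_rows --rows '[[[0.5,0,0,0],[0,0,0,0]]]'

```text
time_s: 2.55
ee_pos: [0.5344, -0.043, 0.1515]
eef_rot: [-1.399, 1.57, -3.032]
force: [2.3, -0.9, 0.0]
grip_width: 0.0138
```

```bash
python3 r.py
```

```text
2.55 yaw -0.0620 F [ 2.33 -0.93  0.  ] M [-0.017 -0.288  0.043] q6 -0.087 tau6 0.0080 g 0.0138 [ 0.5344 -0.043   0.1515]
```

Emit:
send_rows --rows '[[[0.4,0,0,0],[0,0,0,-0.05],[0,0,0,-0.08],[0,0,0,0],[0,0,0,0]]]'

```text
time_s: 3.05
ee_pos: [0.5346, -0.043, 0.1514]
eef_rot: [-1.386, 1.57, 3.137]
force: [-2.3, -0.2, 3.0]
grip_width: 0.014
```

```bash
python3 r.py
```

```text
3.05 yaw -0.1898 F [-2.31 -0.18  2.95] M [-0.145  0.534 -0.006] q6 0.041 tau6 0.2376 g 0.0140 [ 0.5346 -0.043   0.1514]
```

Emit:
send_rows --rows '[[[0,0,0,-0.07],[0,0,0,0],[0,0,0,0]]]'

```text
time_s: 3.35
ee_pos: [0.5347, -0.043, 0.1514]
eef_rot: [-1.275, 1.57, -3.105]
force: [-3.8, -0.5, 2.0]
grip_width: 0.0139
```

```bash
python3 r.py
```

```text
3.35 yaw -0.2593 F [-3.76 -0.46  2.  ] M [-0.15   0.654 -0.074] q6 0.111 tau6 0.1111 g 0.0139 [ 0.5347 -0.043   0.1514]
```

Emit:
send_rows --rows '[[[0,0,0,-0.07],[0,0,0,0],[0,0,0,0]]]'

```text
time_s: 3.65
ee_pos: [0.5347, -0.043, 0.1514]
eef_rot: [-1.068, 1.57, -2.968]
force: [-3.4, -1.4, 2.4]
grip_width: 0.0138
```

```bash
python3 r.py
```

```text
3.65 yaw -0.3290 F [-3.38 -1.44  2.37] M [-0.242  0.781  0.043] q6 0.181 tau6 0.1704 g 0.0138 [ 0.5347 -0.043   0.1514]
```

Emit:
send_rows --rows '[[[-0.4,0,0,-0.07],[0,0,0,-0.07],[0,0,0,-0.07],[0,0,0,-0.07],[0,0,0,0],[0,0,0,0]]]'

```text
time_s: 4.25
ee_pos: [0.5349, -0.0431, 0.1515]
eef_rot: [1.944, 1.57, -0.236]
force: [3.7, -1.5, -1.2]
grip_width: 0.014
```

```bash
python3 r.py
```

```text
4.25 yaw -0.6087 F [ 3.73 -1.48 -1.16] M [-0.422 -0.512  0.059] q6 0.460 tau6 0.2040 g 0.0140 [ 0.5349 -0.0431  0.1515]
```

Emit:
send_rows --rows '[[[0,0,0,-0.06],[0,0,0,0],[0,0,0,0]]]'

```text
time_s: 4.55
ee_pos: [0.5349, -0.0431, 0.1515]
eef_rot: [1.934, 1.57, -0.306]
force: [4.5, -2.6, -1.1]
grip_width: 0.0139
```

```bash
python3 r.py
```

```text
4.55 yaw -0.6688 F [ 4.48 -2.63 -1.05] M [-0.627 -0.874  0.053] q6 0.520 tau6 0.1407 g 0.0139 [ 0.5349 -0.0431  0.1515]
```

Emit:
send_rows --rows '[[[0,0,0,-0.06],[0,0,0,0],[0,0,0,0]]]'

```text
time_s: 4.85
ee_pos: [0.5349, -0.0432, 0.1515]
eef_rot: [2.031, 1.57, -0.268]
force: [4.7, -3.0, -1.9]
grip_width: 0.0138
```

```bash
python3 r.py
```

```text
4.85 yaw -0.7290 F [ 4.73 -3.04 -1.94] M [-0.635 -0.94  -0.034] q6 0.580 tau6 0.0720 g 0.0138 [ 0.5349 -0.0432  0.1515]
```

Emit:
send_rows --rows '[[[0.2,-0.1,0,-0.06],[0,0,0,0],[0,0,0,0]]]'

```text
time_s: 5.15
ee_pos: [0.5349, -0.0432, 0.1515]
eef_rot: [2.152, 1.57, -0.208]
force: [4.1, -3.9, -1.0]
grip_width: 0.0138
```

```bash
python3 r.py
```

```text
5.15 yaw -0.7884 F [ 4.13 -3.88 -0.97] M [-0.67  -0.851 -0.035] q6 0.640 tau6 0.0557 g 0.0138 [ 0.5349 -0.0432  0.1515]
```

Emit:
send_rows --rows '[[[0,0,0,-0.06],[0,0,0,0],[0,0,0,0]]]'

```text
time_s: 5.45
ee_pos: [0.535, -0.0433, 0.1515]
eef_rot: [2.06, 1.57, -0.359]
force: [5.4, -3.5, -1.4]
grip_width: 0.0138
```

```bash
python3 r.py
```

```text
5.45 yaw -0.8483 F [ 5.39 -3.52 -1.38] M [-0.639 -0.885  0.005] q6 0.700 tau6 0.1036 g 0.0138 [ 0.535  -0.0433  0.1515]
```

Emit:
send_rows --rows '[[[0.5,-0.4,0,-0.06],[0,0,0,0],[0,0,0,0]]]'

```text
time_s: 5.75
ee_pos: [0.5351, -0.0434, 0.1515]
eef_rot: [-1.562, 1.571, 2.241]
force: [-0.1, -0.6, 0.3]
grip_width: 0.0138
```

```bash
python3 r.py
```

```text
5.75 yaw -0.9085 F [-0.11 -0.59  0.26] M [-0.103 -0.137  0.106] q6 0.759 tau6 0.1821 g 0.0138 [ 0.5351 -0.0434  0.1515]
```

Emit:
send_rows --rows '[[[0,0,0,-0.06],[0,0,0,0],[0,0,0,0]]]'

```text
time_s: 6.05
ee_pos: [0.5351, -0.0434, 0.1515]
eef_rot: [-1.65, 1.571, 2.094]
force: [0.9, -1.0, 1.6]
grip_width: 0.0141
```

```bash
python3 r.py
```

```text
6.05 yaw -0.9690 F [ 0.87 -1.01  1.63] M [-0.052 -0.073  0.036] q6 0.820 tau6 0.1766 g 0.0141 [ 0.5351 -0.0434  0.1515]
```

Emit:
send_rows --rows '[[[0,0,0,-0.06],[0,0,0,0],[0,0,0,0]]]'

```text
time_s: 6.35
ee_pos: [0.5352, -0.0435, 0.1515]
eef_rot: [-1.766, 1.571, 1.917]
force: [-0.3, -0.1, 1.2]
grip_width: 0.0142
```

```bash
python3 r.py
```

```text
6.35 yaw -1.0293 F [-0.27 -0.11  1.17] M [-0.036 -0.079 -0.057] q6 0.880 tau6 0.0780 g 0.0142 [ 0.5352 -0.0435  0.1515]
```

Emit:
send_rows --rows '[[[0,0,0,-0.06],[0,0,0,0],[0,0,0,0]]]'

```text
time_s: 6.65
ee_pos: [0.5352, -0.0435, 0.1515]
eef_rot: [2.724, 1.571, 0.064]
force: [0.8, -0.9, 0.5]
grip_width: 0.0138
```

```bash
python3 r.py
```

```text
6.65 yaw -1.0893 F [ 0.83 -0.87  0.46] M [-0.101 -0.147 -0.014] q6 0.940 tau6 0.1240 g 0.0138 [ 0.5352 -0.0435  0.1515]
```

Emit:
send_rows --rows '[[[0,0,0,-0.06],[0,0,0,0],[0,0,0,0]]]'

```text
time_s: 6.95
ee_pos: [0.5352, -0.0435, 0.1515]
eef_rot: [1.488, 1.571, -1.232]
force: [1.0, -2.0, 1.5]
grip_width: 0.0137
```

```bash
python3 r.py
```

```text
6.95 yaw -1.1492 F [ 0.96 -2.    1.49] M [-0.151 -0.233  0.153] q6 1.000 tau6 0.2624 g 0.0137 [ 0.5352 -0.0435  0.1515]
```

Emit:
send_rows --rows '[[[0,0,0,-0.06],[0,0,0,0],[0,0,0,0]]]'

```text
time_s: 7.25
ee_pos: [0.5352, -0.0435, 0.1515]
eef_rot: [1.768, 1.571, -1.012]
force: [2.3, -2.0, 0.9]
grip_width: 0.0137
```

```bash
python3 r.py
```

```text
7.25 yaw -1.2092 F [ 2.31 -2.05  0.91] M [-0.268 -0.282  0.307] q6 1.060 tau6 0.4182 g 0.0137 [ 0.5352 -0.0435  0.1515]
```

Emit:
send_rows --rows '[[[0,0,0,0.06],[0,0,0,0.06],[0,0,0,0],[0,0,0,0]]]'

```text
time_s: 7.65
ee_pos: [0.5352, -0.0435, 0.1514]
eef_rot: [-1.414, 1.571, 2.206]
force: [1.2, -1.3, 0.9]
grip_width: 0.0136
```

```bash
python3 r.py
```

```text
7.65 yaw -1.0927 F [ 1.15 -1.34  0.86] M [-0.202 -0.179 -0.036] q6 0.943 tau6 -0.2131 g 0.0136 [ 0.5352 -0.0435  0.1514]
```

Emit:
send_rows --rows '[[[0,0,0,0.1],[0,0,0,0.1],[0,0,0,0.1],[0,0,0,0.1],[0,0,0,0.1],[0,0,0,0.1],[0,0,0,0.1],[0,0,0,0],[0,0,0,0]]]'

```text
time_s: 8.55
ee_pos: [0.5348, -0.0431, 0.1514]
eef_rot: [-1.702, 1.57, 2.615]
force: [-3.9, 1.8, 5.2]
grip_width: 0.0138
```

```bash
python3 r.py
```

```text
8.55 yaw -0.3952 F [-3.88  1.81  5.24] M [0.652 0.854 0.068] q6 0.246 tau6 -0.2199 g 0.0138 [ 0.5348 -0.0431  0.1514]
```

Emit:
send_rows --rows '[[[0,0,0,0.1],[0,0,0,0.1],[0,0,0,0.1],[0,0,0,0.1],[0,0,0,0.1],[0,0,0,0.09],[0,0,0,0],[0,0,0,0],[0,0,0,0]]]'

```text
time_s: 9.45
ee_pos: [0.5344, -0.0431, 0.1513]
eef_rot: [-2.057, 1.568, 2.85]
force: [-8.2, 1.8, 6.6]
grip_width: 0.0138
```

```bash
python3 r.py
```

```text
9.45 yaw 0.1950 F [-8.23  1.84  6.64] M [0.636 1.559 0.018] q6 -0.344 tau6 0.0093 g 0.0138 [ 0.5344 -0.0431  0.1513]
```

Emit:
send_rows --rows '[[[-0.8,0.2,0,0.01],[0,0,0,0],[0,0,0,0]]]'

```text
time_s: 9.75
ee_pos: [0.5343, -0.0431, 0.1514]
eef_rot: [-2.427, 1.57, 2.492]
force: [-3.5, 2.8, 4.2]
grip_width: 0.014
```

```bash
python3 r.py
```

```text
9.75 yaw 0.2065 F [-3.47  2.82  4.21] M [ 0.631  0.712 -0.   ] q6 -0.356 tau6 -0.0010 g 0.0140 [ 0.5343 -0.0431  0.1514]
```

Emit:
send_rows --rows '[[[0,0,0,0],[0,0,0,0],[0,0,0,0],[0,0,0,0],[0,0,0,0],[0,0,0,0]]]' --grip -0.2

```text
time_s: 10.35
ee_pos: [0.5344, -0.0433, 0.1514]
eef_rot: [-0.427, 1.571, -1.79]
force: [0.1, -0.5, -0.1]
grip_width: 0.0556
```

```bash
python3 r.py
```

```text
10.35 yaw 0.2079 F [ 0.07 -0.47 -0.07] M [ 0.052 -0.045 -0.019] q6 -0.357 tau6 0.0016 g 0.0556 [ 0.5344 -0.0433  0.1514]
```

Raise, turn the yaw to match the dispenser, and look.

Emit:
send_rows --rows '[[[0,0,25,0],[0,0,35,0],[0,30,0,-0.05],[0,13,0,-0.08],[0,0,0,0],[0,0,0,0]]]'

```text
time_s: 10.95
ee_pos: [0.5343, -0.0005, 0.2113]
eef_rot: [-1.084, 1.571, -2.574]
force: [-0.7, -0.7, -0.5]
grip_width: 0.0563
```

```bash
python3 r.py; python3 - <<'E'
from h import *
T=Tw(); im,d=ctrl.camera('wrist'); W=cloud(d,'wrist',T); Z=W[...,2]; np.savez('pics/w1.npz',im=im,d=d,W=W)
cv2.imwrite('pics/w1.png',(255*(im/255.)**.6).astype(np.uint8)[:,:,::-1])
m=(Z>.178)&(Z<.188)&(abs(W[...,0]-.534)<.04)&(abs(W[...,1]+.043)<.035)
print(cv2.minAreaRect(W[m][:,:2].astype(np.float32)))
E
```

```text
10.95 yaw 0.0807 F [-0.65 -0.74 -0.49] M [ 0.    -0.017  0.008] q6 -0.150 tau6 0.3252 g 0.0563 [ 5.343e-01 -5.000e-04  2.113e-01]
((0.5337993502616882, -0.04258649796247482), (0.014129244722425938, 0.046294692903757095), 11.73934555053711)
```

View pics/w1.png

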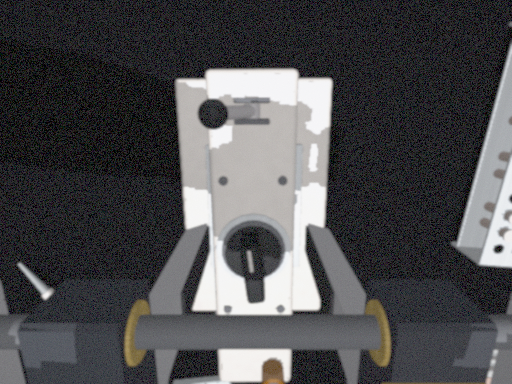

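Emit:
send_rows --rows '[[[0,0,40,0],[-37,0,0,-0.007],[-37,20,0,0],[0,47,0,0],[0,0,0,0],[0,0,0,0],[0,0,0,0],[0,0,0,0]]]' --grip 1

```text
time_s: 11.8
ee_pos: [0.4606, 0.0656, 0.2512]
eef_rot: [-1.35, 1.57, -2.851]
force: [0.6, -0.2, 0.6]
grip_width: 0.0007
```

Emit:
send_rows --rows '[[[0,0,-30,0],[0,0,-36,0],[0,0,0,0],[0,0,0,0]]]'

```text
time_s: 12.2
ee_pos: [0.4607, 0.0662, 0.1862]
eef_rot: [-1.548, 1.57, -3.048]
force: [0.0, 0.9, -0.1]
grip_width: 0.0004
```

```bash
python3 r.py; python3 - <<'E'
from h import *
T=Tw(); im,d=ctrl.camera('wrist'); 
cv2.imwrite('pics/w2.png',(255*(im/255.)**.6).astype(np.uint8)[:,:,::-1])
im,d=ctrl.camera('side'); cv2.imwrite('pics/s2.png',cv2.resize(im[110:300,180:340],(640,570))[...,::-1])
E
```

```text
12.2 yaw 0.0703 F [ 0.04  0.87 -0.08] M [-0.022 -0.048 -0.038] q6 -0.006 tau6 -0.0118 g 0.0004 [0.4607 0.0662 0.1862]
```

View pics/w2.png

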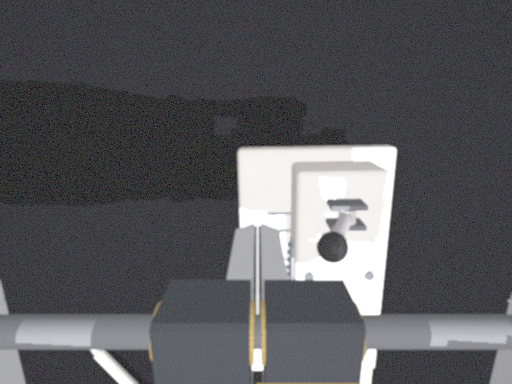

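View pics/s2.png

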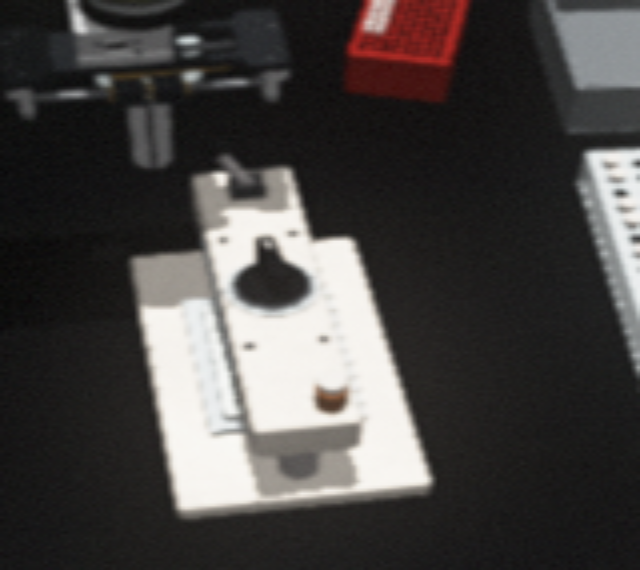

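Emit:
send_rows --rows '[[[8,1.6,0,0],[8,1.6,0,0],[6,0.6,0,0],[6,0.4,0,0],[6,0.4,0,0],[6,0.4,0,0],[6,0.4,0,0],[0,0,0,0],[0,0,0,0]]]'

```text
time_s: 13.2
ee_pos: [0.5065, 0.0721, 0.1853]
eef_rot: [-1.222, 1.571, -2.722]
force: [0.2, -0.3, 0.3]
grip_width: 0.0007
```

Emit:
send_rows --rows '[[[4,0.3,0,0],[4,0.3,0,0],[3,0.2,0,0],[3,0.2,0,0],[0,0,0,0],[0,0,0,0]]]'

```text
time_s: 13.8
ee_pos: [0.5206, 0.0731, 0.1855]
eef_rot: [1.509, 1.57, 0.01]
force: [-0.4, -0.5, 0.4]
grip_width: 0.0007
```

```bash
python3 r.py
```

```text
13.8 yaw 0.0710 F [-0.37 -0.52  0.36] M [-0.035 -0.001 -0.062] q6 -0.001 tau6 0.0002 g 0.0007 [0.5206 0.0731 0.1855]
```

Emit:
send_rows --rows '[[[2,0.1,0,0],[2,0.1,0,0],[1,0.1,0,0],[0,0,0,0],[0,0,0,0]]]'

```text
time_s: 14.3
ee_pos: [0.5255, 0.0734, 0.1855]
eef_rot: [1.504, 1.571, 0.005]
force: [0.3, 0.7, 0.2]
grip_width: 0.0004
```

Emit:
send_rows --rows '[[[1,0.1,0,0],[1,0.1,0,0],[0,0,0,0],[0,0,0,0]]]'

```text
time_s: 14.7
ee_pos: [0.5275, 0.0736, 0.1855]
eef_rot: [1.372, 1.571, -0.128]
force: [-0.3, 0.7, -1.2]
grip_width: 0.0
```

```bash
python3 r.py;python3 - <<'E'
from h import *
im,d=ctrl.camera('wrist'); 
cv2.imwrite('pics/w3.png',(255*(im/255.)**.6).astype(np.uint8)[:,:,::-1])
E
```

```text
14.7 yaw 0.0710 F [-0.25  0.69 -1.24] M [-0.056  0.133  0.   ] q6 -0.001 tau6 -0.0020 g 0.0000 [0.5275 0.0736 0.1855]
```

View pics/w3.png

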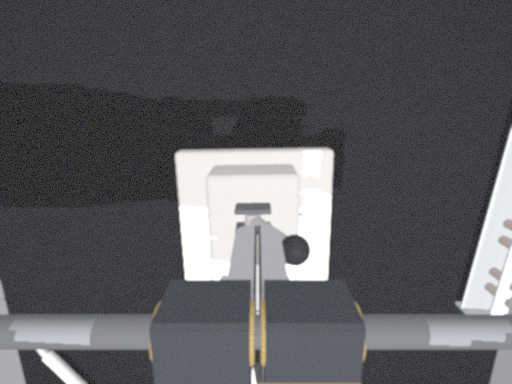

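The ball (296,249) is now on the rear side of the fingers (257,240). I'll keep pushing gently until I feel the stop.

Emit:
send_rows --rows '[[[1,0.1,0,0],[1,0.1,0,0],[0,0,0,0],[0,0,0,0]]]'

```text
time_s: 15.15
ee_pos: [0.5295, 0.0738, 0.1855]
eef_rot: [1.579, 1.571, 0.079]
force: [-1.1, -0.5, -0.8]
grip_width: 0.0005
```

Emit:
send_rows --rows '[[[1,0.1,0,0],[1,0,0,0],[0,0,0,0],[0,0,0,0]]]'

```text
time_s: 15.55
ee_pos: [0.5301, 0.0739, 0.1853]
eef_rot: [-1.575, 1.567, -3.074]
force: [-13.8, -0.9, 4.3]
grip_width: 0.0005
```

Emit:
send_rows --rows '[[[-3,0,0,0],[-15,-1,0,0],[-30,-2,0,0],[-20,0,0,0],[0,0,40,0],[0,0,40,0],[20,-40,0,0],[30,-25,0,0],[0,0,0,0],[0,0,0,0]]]'

```text
time_s: 16.55
ee_pos: [0.5135, 0.0056, 0.2652]
eef_rot: [-2.336, 1.571, 2.446]
force: [-0.1, -0.2, 0.1]
grip_width: 0.0007
```

```bash
python3 r.py;python3 - <<'E'
from h import *
T=Tw();im,d=ctrl.camera('wrist');W=cloud(d,'wrist',T); Z=W[...,2]
cv2.imwrite('pics/w4.png',(255*(im/255.)**.6).astype(np.uint8)[:,:,::-1])
m=(Z>.178)&(Z<.188)&(abs(W[...,0]-.534)<.04)&(abs(W[...,1]+.043)<.035)
if m.sum()>50: print(cv2.minAreaRect(W[m][:,:2].astype(np.float32)))
m=(Z>.17)&(Z<.22)&(abs(W[...,0]-.53)<.06)&(abs(W[...,1]-.07)<.02)
print(m.sum(),W[m&(Z>.19)].mean(0),W[m].max(0),W[m].min(0))
im,d=ctrl.camera('side'); cv2.imwrite('pics/s4.png',cv2.resize(im[130:300,180:340],(640,680))[:600,:,::-1])
im,d=ctrl.camera('scene'); cv2.imwrite('pics/sc4.png',im[...,::-1])
E
```

```text
16.55 yaw 0.0699 F [-0.07 -0.18  0.11] M [ 0.029 -0.05  -0.039] q6 -0.130 tau6 -0.1321 g 0.0007 [0.5135 0.0056 0.2652]
((0.5399080514907837, -0.03929654136300087), (0.005485360976308584, 0.04307454079389572), 19.516536712646484)
632 [0.54925118 0.07415211 0.20148212] [0.55867888 0.08268658 0.2060342 ] [0.53174386 0.06527976 0.17009427]
```

View pics/w4.png

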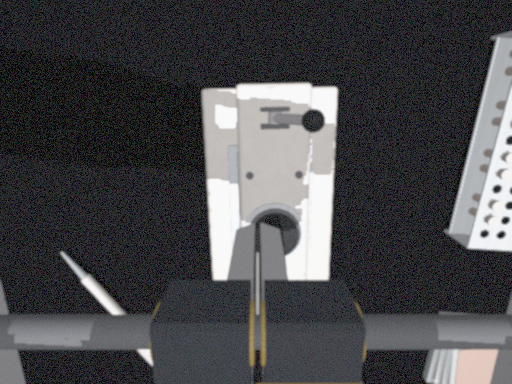

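View pics/sc4.png

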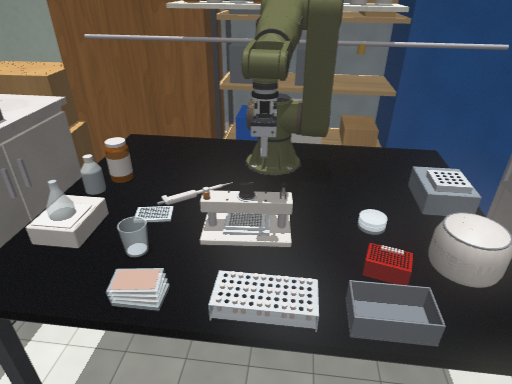

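View pics/s4.png

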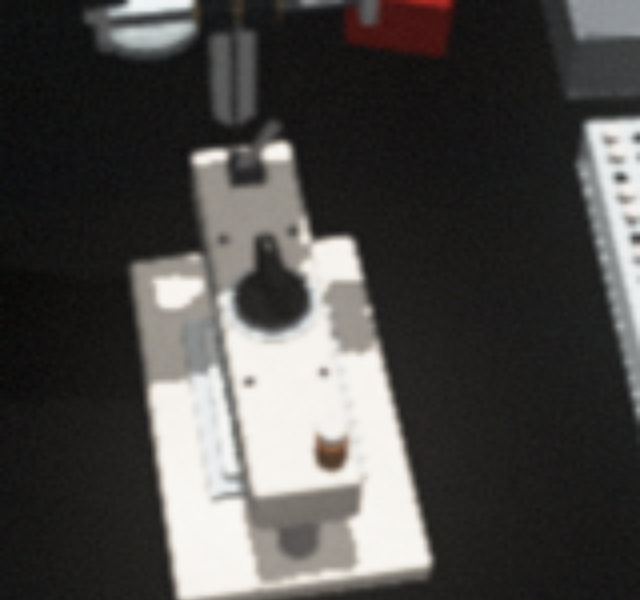

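```bash
python3 -c "
from station import ctrl
print(ctrl.hand_in())"
```

```text
the job is handed in; nothing more can be done
None
```

I turned the dial clockwise to its stop, backed it off five clicks, then pushed the clamp lever fully over to the rear and let go. I handed the job in at about 16.7 s.

- **Stop:** The torque rose steadily to about 0.31 N m with a nut twist of about 0.1 rad, well under the 0.2 rad limit. It showed the stop about 1.04 rad from the start, which is four clicks.
- **Back-off:** I turned the dial back 1.31 rad from the stop and released it. The wrist camera then had the bar 15.3° anticlockwise of where it began. That matches five clicks back from a stop four clicks away.
- **Lever:** I pushed it until the force jumped to about 14 N, close to where I expected its stop. After I withdrew, the pictures show it leaning to the rear. My depth estimate gave about 0.96 rad rather than 1.0; I put that down to about 2 mm of camera error, so I rely on the felt stop.
- **Other checks:** The vial and the other loose items looked unmoved in the last pictures, and the arm is clear of everything. The fingers partly hid the dial in the last wrist picture, so that angle reading was no use. The good reading was taken before the lever push, and the gripper stayed clear of the dial after that.

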